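# Lock the tube rotator's wheel for unloading

### The job

Lock the tube rotator's wheel so that it can be unloaded: turn the wheel (it has a black grip in the middle) until the hole in its yellow tab stands over the hole in the yellow lug, then push the yellow-headed lock pin from the accessory stand through both holes until its collar sits fully home on the tab, and let go of it. Leave the other tools standing in the stand and do not knock the tube rack, bottles, beaker or tip box about.

Things in the scene. Friction and masses are not known exactly. Their poses are not given: they have to be found in the camera images.
- rotator: The tube rotator, a bench mixer, fixed. White base 235 x 215 x 52 mm; its drive head's spindle leans 30 degrees from vertical towards the machine's front (-x, roughly to the robot) and carries a 210 mm white wheel with blood tubes clipped flat on its face (at most 30 mm above the lug's top face). Origin: centre of the underside.
- wheel (a joint): Angle of the wheel on its spindle, rad. 0 = tab hole exactly over lug hole (lock position); positive = turned counter-clockwise as seen looking down onto the wheel's face. It starts between 0.5 and 1.4, so it has to be turned clockwise by that angle. No stops, light drag (0.08 N m); it stays where it is left.
- wheel_grip (a point): Point on the spindle axis in the wheel's black grip, a bar 62 x 14 mm and 34 mm tall, fast to the wheel, on a round grey hub of 48 mm diameter; the point is 14 mm below the bar's top and 20 mm above the hub. Axes turn with the wheel: z along the spindle, out of the wheel's face (30 degrees from vertical), x along the bar towards the tab, y across the bar's thickness.
- tab_hole (a point): Centre of the 14 mm hole in the yellow tab at the wheel's rim, on the tab's upper face. The tab is 8 mm thick and 40 mm wide; the hole is 122 mm from the spindle axis. Axes as wheel_grip (z outwards along the hole).
- lock_hole (a point): Centre of the mouth of the hole (14 mm diameter, 32 mm deep, through) in the yellow lug, fixed to the drive head at the upper edge of the tilted face. z points outwards along the hole (parallel to the spindle, 30 degrees from vertical), x uphill away from the spindle. The tab passes 2 mm above the lug: lined up, tab_hole lies 10 mm out along z from here.
- lock_pin: Lock pin, about 80 g, most of it in the steel: shank 12 mm diameter, 42 mm long, nose tapered; collar 24 mm diameter, 6 mm high; above it a flat yellow head 14 mm thick (x), 28 wide (y), 44 tall. Origin on the axis at the collar's underside, z towards the head (head from 6 to 50 mm, nose at -42). Starts upright in any hole of the stand, collar on its top. Home: origin 10 mm out along z from lock_hole.
- stand: Accessory stand, fixed to the bench: a pale block 56 mm (x) by 210 mm (y) by 50 mm high on a thin foot 86 x 220 mm, with a row of four holes 50 mm apart along y (15 mm diameter, 45 mm deep). Origin at the centre of its underside. There is room for fingers only in front of and behind the row (along x), not between neighbours.
- hex_driver: Hex driver with a blue handle 26 mm diameter, standing in a hole of the stand; reaches 66 mm above the stand's top. Origin on its axis at the stand's top face. To be left standing there.
- nut_driver: Nut driver with a green handle 25 mm diameter, standing in a hole of the stand; reaches 58 mm above the stand's top. Origin on its axis at the stand's top face. To be left standing there.
- spare_spindle: Spare spindle with a black knob 26 mm diameter, standing in a hole of the stand; reaches 46 mm above the stand's top. Origin on its axis at the stand's top face. To be left standing there.
- tube_rack: White rack, 100 x 215 mm and 97 mm high, full of capped blood tubes, loose on the bench. To be left alone.
- reagent_a: Brown reagent bottle, 64 mm diameter, 125 mm tall, loose on the bench. To be left alone.
- reagent_b: White reagent bottle, 54 mm diameter, 105 mm tall, loose on the bench. To be left alone.
- beaker: Clear plastic beaker, 72 mm diameter, 85 mm tall, loose on the bench. To be left alone.
- tip_box: Blue pipette tip box, 85 x 120 mm, 64 mm high, loose on the bench. To be left alone.

How it is judged:
By the outcome, as a careful person would: the job done as asked, in the order asked, and still so for the second after the job is handed in, with the robot touching nothing.
It also fails if it takes over 64 s, if anything falls off the work surface, if the arm or the gripper's body presses on something with over 40 N, if the wrist force passes 120 N, or if a joint passes its speed limit or range.

### The arm

A 6-joint arm with a two-finger parallel gripper is mounted at the origin on the work surface. World frame = base frame: x ahead of the robot, y to its left, z up, the work surface at z = 0. Lengths are in m, angles in rad, forces in N, time in s.
With the tool pointing down it reaches from about 0.35 to 0.975 m from the base axis. Payload 4.9 kg.
Tool frame: the origin (TCP) lies at the very end of the fingers, on their centre line; the grasp point (between the pads) lies 19 mm behind it; z points along the fingers, x is the direction in which the jaws open and shut, and the axes are right-handed (so a half turn about z gives the same grasp; the last joint's range is limited). The gripper opens to 85 mm and grips with 20 to 120 N. Pads are 22 mm wide; open, the fingers measure 114 mm over their backs; the gripper's body (76 mm by 85 mm) begins 54 mm behind the grasp point. The pads swing forward as they close: fully open they stand 13 mm farther back than shut.
Start: joints at [-1.368, 0.053, 1.613, -0, 1.476, -0.119], TCP at [0.198, -0.593, 0.231] pointing down, gripper open.
Joint ranges: [-3.01, 3.01], [-1.01, 2.22], [0.06, 2.58], [-1.02, 4.17], [0.09, 2.62], [-3.14, 3.14]. Speed limits (rad/s): [2.57, 2.57, 3.14, 3.14, 3.14, 3.14].

### API

Orientations are given as a rotation vector (axis times angle).
In Python, from station import readout, viewer, ctrl, nets gives the robot as it stands. The module is installed in compiled form; this text tells all that it offers.
- The arm moves only by the tool step_arm, never from a script. Its argument "moves" is a list that holds one entry, the list of rows, each a list of 4 numbers: the shift along the world's x, y, z in cm, then the turn about the world's z in rad. In form: [[[dx, dy, dz, yaw], ...]]. A call has 1 to 10 rows; each row shifts and turns the commanded pose from where the row before left it; what a row does not reach is not made up. A row lasts 1/12 s, in which the tool goes at most 41.7 mm and 7.16 degrees, less where a joint would pass 70% of its speed; a pose out of reach is approached as far as the arm can. A call is refused whole if a number of a shift passes 4.17 or a number of a turn 0.125, either way. A call with a gripper value outside its range is refused whole. "grip" is the closure, from 0 (fully open) to 1 (shut), set as the call begins (left out, the last holds). The fingers move at their own pace and stop on an object; "squeeze" is the grip in N (left out, the last holds). Time passes only in rows, so rows that do not move let the fingers close. It gives the time, the measured TCP pose, the force and the opening at its end, in the units of the state.
- readout.get_obs(): the state, without advancing time (a new reading comes with each control period).
- viewer.get_image(name): name is "side" or "top" or "wrist"; returns the picture (480x640x3 uint8, blue, green, red); there is no depth.
- viewer.calibration(name): a dict with "camera_matrix" (3x3 intrinsics, pixels), "R" (3x3) and "t" (3): a world point X has camera coordinates R X + t. Camera axes: x right, y down, z forward; pixel columns grow to the right and rows downward; lengths in m; the calibration is good to about 2 mm. A picture is of the moment at which its call begins: read the wrist's pose just before it. calibration takes no time and is no camera call; for the wrist camera it gives the pose at the moment of the call.
- ctrl.finish_job(): hands the job in, once; it reports no verdict.
Trained networks look in the newest picture that a camera, given by its name, has taken for a name from the list of things; names that differ only in an ending like _2 or _b are one class to them, and where a whole thing is asked for, a point or a joint stands for the part that bears it (a point fixed in the world has none). Each returns a list of dicts, best first, with "confidence" (0 to 1); they miss things now and then, are a little off and sometimes report something else, mostly with a low value. They report only what shows in the picture. A call takes as long as a camera call.
- nets.masks_of(camera, thing): "region" (480x640 bool, what is visible of it) and "box" ([left, top, right, bottom] in pixels, round what is visible of it).
- nets.pinpoint(camera, thing): "at" ([column, row] in pixels: a listed point, or the origin of a listed thing).
The state is a dict: "t": time; "q": joint angles; "dq": joint speeds; "effort": joint torques, N m; "tool_pos": TCP position; "tool_rot": TCP orientation; "contact_force": force on the tool from outside, world axes, zero at the start; "wrist_torque": the same for the moment, N m; "opening": finger opening in m.
Only numpy, scipy, OpenCV 4.12 (cv2) and the standard library are available. Lean on these libraries where they do the work, as an engineer would, in place of code of your own. Each camera call takes 0.05 s, during which the arm holds its last target. There are 200 camera calls.

## Working session

There is one attempt and no reset: what is moved stays moved. The work goes in short steps, Python scripts to look and compute and a tool call to move; the robot and the scene stay as the last step left them, time stands still between calls to the robot, and variables do not carry over. Pictures are saved under pics/ and viewed, about 8 in all and at most 12, crops included, and the job is handed in when it is done.

Besides the shell and the picture viewer there is one more tool, called after "Emit:" by a JSON object that holds its "api" and its "payload". step_arm: Moves the arm, as the interface text tells. Its arguments: {"type":"object","properties":{"moves":{"type":"array","items":{"type":"array","items":{"type":"array","items":{"type":"number"}}}},"grip":{"type":"number"},"squeeze":{"type":"number"}},"required":["moves"]}

```bash
mkdir -p pics
cat > h.py <<'E'
import numpy as np, cv2
from scipy.spatial.transform import Rotation as Rn
from station import readout, viewer, ctrl, nets
def look(cams, things, save=None):
    """pinpoint things in each camera -> {thing:[(cam,K,R,t,uv,conf)]}"""
    out={}
    for c in cams:
        cal=viewer.calibration(c); im=viewer.get_image(c)
        if save: cv2.imwrite(f'pics/{save}_{c}.png',im)
        for th in things:
            for d in nets.pinpoint(c,th)[:1]:
                out.setdefault(th,[]).append((c,cal,np.array(d['at'],float),d['confidence']))
    return out
def ray(cal,uv):
    K,R,t=[np.array(cal[k],float) for k in('camera_matrix','R','t')]; t=t.ravel()
    d=R.T@np.linalg.inv(K)@np.array([*uv,1]); return -R.T@t,d/np.linalg.norm(d)
def tri(obs):
    A=np.zeros((3,3));b=np.zeros(3);rs=[ray(c,u) for _,c,u,_ in obs]
    for o,d in rs: P=np.eye(3)-np.outer(d,d);A+=P;b+=P@o
    X=np.linalg.solve(A,b); return X,[round(float(np.linalg.norm((np.eye(3)-np.outer(d,d))@(X-o)))*1e3,1) for o,d in rs]
def proj(cal,X):
    K,R,t=[np.array(cal[k],float) for k in('camera_matrix','R','t')]
    p=K@(R@np.array(X)+t.ravel()); return p[:2]/p[2]
E
python3 - <<'E'
from h import *
T=['rotator','wheel_grip','tab_hole','lock_hole','lock_pin','stand','hex_driver','nut_driver','spare_spindle','tube_rack','reagent_a','reagent_b','beaker','tip_box']
o=look(['side','top'],T,'a')
for k,v in o.items():
    print(k,[(a[0],a[2].round().tolist(),round(a[3],2)) for a in v], *( (tri(v)[0].round(4),tri(v)[1]) if len(v)>1 else ()))
s=readout.get_obs(); print(s['t'],s['tool_pos'],s['tool_rot'],s['opening'])
E
```

```text
rotator [('side', [253.0, 257.0], 0.62), ('top', [261.0, 283.0], 0.83)] [ 0.5174  0.2095 -0.0163] [1.9, 1.9]
wheel_grip [('side', [244.0, 218.0], 0.73), ('top', [256.0, 293.0], 0.77)] [0.4933 0.1951 0.1714] [1.4, 1.4]
tab_hole [('side', [273.0, 183.0], 0.57), ('top', [205.0, 285.0], 0.82)] [0.5611 0.2664 0.2215] [62.2, 62.2]
lock_hole [('side', [276.0, 184.0], 0.61), ('top', [233.0, 243.0], 0.7)] [0.6253 0.2495 0.1796] [4.2, 4.2]
lock_pin [('side', [372.0, 358.0], 0.51), ('top', [425.0, 274.0], 0.4)] [ 0.5423 -0.2723  0.039 ] [3.5, 3.5]
stand [('side', [356.0, 346.0], 0.68), ('top', [397.0, 269.0], 0.63)] [ 0.5582 -0.1998 -0.0139] [2.4, 2.4]
hex_driver [('side', [356.0, 344.0], 0.57), ('top', [410.0, 274.0], 0.43)] [ 0.5384 -0.2244  0.0457] [2.1, 2.1]
nut_driver [('side', [347.0, 328.0], 0.43), ('top', [427.0, 273.0], 0.67)] [ 0.5208 -0.2361  0.154 ] [23.2, 23.2]
spare_spindle [('side', [340.0, 314.0], 0.69), ('top', [377.0, 269.0], 0.65)] [ 0.5561 -0.1327  0.0558] [1.7, 1.7]
tube_rack [('side', [390.0, 269.0], 0.82), ('top', [350.0, 188.0], 0.8)] [ 0.8023 -0.06   -0.0159] [0.8, 0.8]
reagent_a [('side', [420.0, 338.0], 0.95), ('top', [483.0, 231.0], 0.96)] [ 0.6229 -0.3692  0.1873] [28.2, 28.2]
reagent_b [('side', [420.0, 338.0], 0.95), ('top', [483.0, 231.0], 0.96)] [ 0.6229 -0.3692  0.1873] [28.2, 28.2]
beaker [('side', [234.0, 195.0], 0.66), ('top', [181.0, 252.0], 0.95)] [ 0.6079  0.4492 -0.0078] [7.1, 7.1]
tip_box [('side', [188.0, 204.0], 0.69), ('top', [162.0, 302.0], 0.68)] [0.4643 0.497  0.0011] [0.2, 0.2]
1.5 [ 0.19767268 -0.59289366  0.23130494] [-2.54861528e+00  1.83688370e+00 -9.58164468e-06] 0.08552405491626762
```

Run:
```python
import cv2
a=cv2.imread('pics/a_side.png')[130:400,150:470];b=cv2.imread('pics/a_top.png')[170:370,130:530]
cv2.imwrite('pics/a_s2.png',cv2.resize(a,None,fx=2.2,fy=2.2,interpolation=3));cv2.imwrite('pics/a_t2.png',cv2.resize(b,None,fx=2,fy=2,interpolation=3))
```

```text
(no output)
```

View pics/a_s2.png

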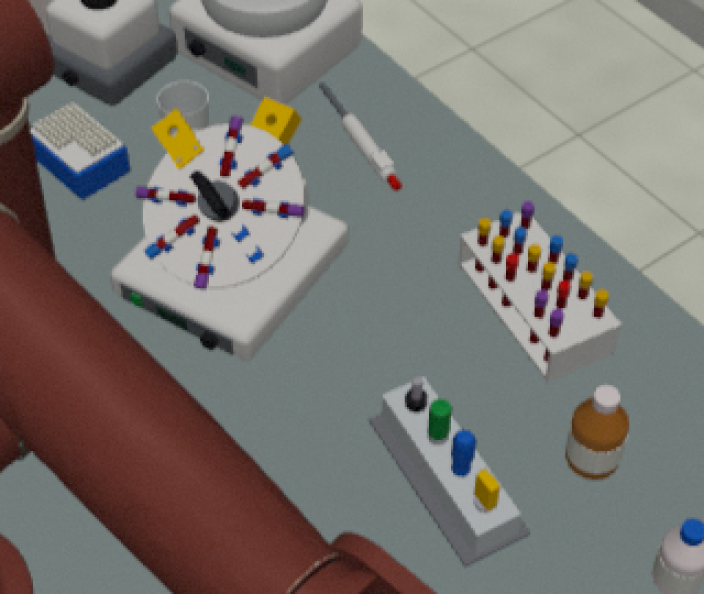

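View pics/a_t2.png

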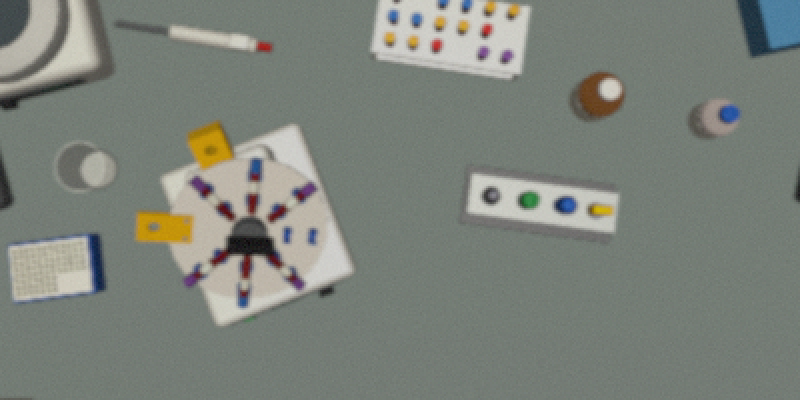

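Emit:
{"api": "step_arm", "payload": {"moves": [[[2.7,2.9,1.0,0],[2.7,2.9,1.0,0],[2.7,2.9,1.0,0],[2.7,2.9,1.0,0],[2.7,2.9,1.0,0],[2.7,2.9,1.0,0],[2.7,2.9,1.0,0],[2.7,2.9,1.0,0],[2.7,2.9,1.0,0],[2.7,2.9,1.0,0]]]}}

```text
t: 2.33
tool_pos: [0.4687, -0.3012, 0.3321]
tool_rot: [2.548, -1.837, 0.001]
contact_force: [0.0, 0.4, 0.7]
opening: 0.0854
```

Run:
```python
from h import *
import pickle
o=look(['wrist'],['lock_pin','stand','hex_driver','spare_spindle','nut_driver'],'b')
pickle.dump(o,open('b.pkl','wb'))
for k,v in o.items(): print(k,[(a[2].round(1).tolist(),round(a[3],2)) for a in v])
c=viewer.calibration('wrist'); print(-np.array(c['R']).T@np.array(c['t']).ravel(), np.array(c['R']).round(2).tolist())
s=readout.get_obs(); print(s['t'],s['tool_pos'],s['tool_rot'])
```

```text
lock_pin [([319.7, 137.6], 0.55)]
stand [([268.2, 108.6], 0.77)]
hex_driver [([280.9, 116.7], 0.65)]
spare_spindle [([203.2, 76.6], 0.77)]
nut_driver [([243.9, 97.2], 0.83)]
[ 0.54155895 -0.27898299  0.47371433] [[0.32, -0.95, -0.0], [-0.9, -0.3, 0.31], [-0.29, -0.09, -0.95]]
2.6333 [ 0.46701564 -0.30340091  0.33070312] [ 2.54758003e+00 -1.83775831e+00 -1.52798977e-03]
```

Emit:
{"api": "step_arm", "payload": {"moves": [[[0,4.1,0.5,0],[0,4.1,0.5,0],[0,4.1,0.5,0],[0,4.1,0.5,0],[0,4.1,0.5,0],[0,4.1,0.5,0],[0,4.1,0.5,0],[0,4.1,0.5,0],[0,4.1,0.5,0],[0,4.1,0.5,0]]]}}

```text
t: 3.47
tool_pos: [0.4673, 0.1074, 0.3811]
tool_rot: [2.545, -1.841, -0.0]
contact_force: [1.1, -0.8, 0.2]
opening: 0.0853
```

```bash
cat > look2.py <<'E'
from h import *
import pickle,sys
n=sys.argv[1]; T=sys.argv[2].split(',')
o=look(['wrist'],T,n); pickle.dump(o,open(n+'.pkl','wb'))
for k,v in o.items(): print(k,[(a[2].round(1).tolist(),round(a[3],2)) for a in v])
s=readout.get_obs(); print(s['t'],s['tool_pos'].round(4) if hasattr(s['tool_pos'],'round') else s['tool_pos'],s['tool_rot'])
E
python3 look2.py c wheel_grip,tab_hole,lock_hole,rotator
```

```text
wheel_grip [([246.3, 159.5], 0.95)]
tab_hole [([132.6, 92.6], 0.78)]
lock_hole [([224.0, 3.2], 0.64)]
rotator [([271.9, 131.2], 0.97)]
3.7167 [0.4677 0.106  0.3806] [ 2.54629921e+00 -1.83814500e+00 -6.49961674e-04]
```

View pics/c_wrist.png

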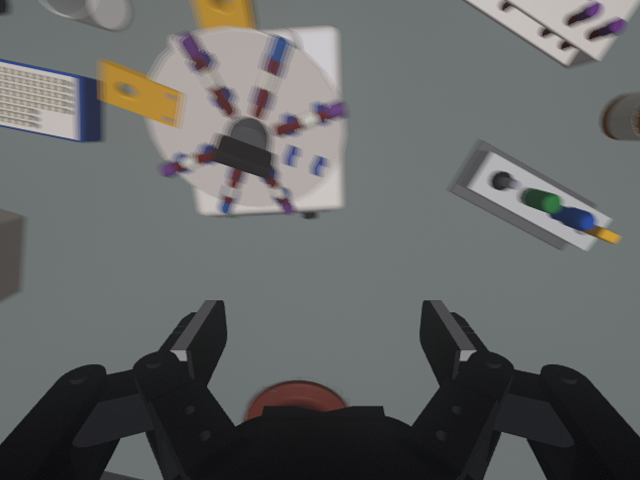

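Emit:
{"api": "step_arm", "payload": {"moves": [[[2.2,2.4,0,0],[2.2,2.4,0,0],[2.2,2.4,0,0],[0,0,0,0],[0,0,0,0]]]}}

```text
t: 4.13
tool_pos: [0.5346, 0.1774, 0.3794]
tool_rot: [2.544, -1.838, -0.003]
contact_force: [-0.1, -0.2, 0.7]
opening: 0.0853
```

```bash
python3 look2.py d wheel_grip,tab_hole,lock_hole,rotator
python3 - <<'E'
from h import *
import pickle
P=[pickle.load(open(f+'.pkl','rb')) for f in 'cd']
cs,ct=viewer.calibration('side'),viewer.calibration('top')
S={'wheel_grip':([244,218],[256,293]),'tab_hole':(None,[205,285]),'lock_hole':([276,184],[233,243]),'rotator':([253,257],[261,283])}
R={}
for k in S:
    ob=[p[k][0] for p in P if k in p]; f=[('s',cs,S[k][0],1)]*(S[k][0] is not None)+[('t',ct,S[k][1],1)]
    for nm,o in (('wrist',ob),('all',ob+f),('dlast+fixed',ob[-1:]+f)):
        if len(o)>1: X,e=tri(o); print(k,nm,X.round(4),e)
E
```

```text
wheel_grip [([295.4, 241.2], 0.98)]
tab_hole [([188.4, 177.6], 0.6)]
lock_hole [([284.4, 111.6], 0.82)]
rotator [([304.8, 187.9], 0.82)]
4.3833 [0.5335 0.1777 0.3818] [-2.54622237e+00  1.83922693e+00 -1.15938542e-03]
wheel_grip wrist [0.4932 0.1954 0.1844] [0.6, 0.6]
wheel_grip all [0.4914 0.195  0.1733] [2.9, 1.4, 1.0, 3.2]
wheel_grip dlast+fixed [0.4914 0.1939 0.1734] [1.6, 1.1, 2.6]
tab_hole wrist [0.5173 0.3252 0.1582] [0.5, 0.5]
tab_hole all [0.5157 0.3289 0.1508] [0.9, 1.5, 1.2]
tab_hole dlast+fixed [0.5147 0.3303 0.1454] [1.1, 1.1]
lock_hole wrist [0.6128 0.241  0.1998] [1.0, 1.0]
lock_hole all [0.6186 0.2441 0.1874] [4.2, 5.4, 7.3, 5.9]
lock_hole dlast+fixed [0.6198 0.2433 0.1879] [6.3, 6.0, 6.0]
rotator wrist [0.5189 0.2032 0.004 ] [1.0, 1.0]
rotator all [ 0.5162  0.2059 -0.013 ] [1.3, 3.4, 3.8, 1.9]
rotator dlast+fixed [ 0.5157  0.2056 -0.0126] [3.2, 3.5, 2.4]
```

View pics/d_wrist.png

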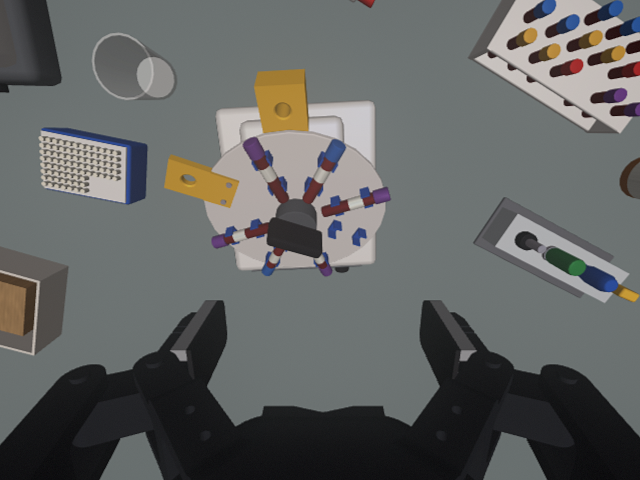

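```bash
cat > fit.py <<'E'
from h import *
from scipy.optimize import least_squares
def frame(psi):
    z=np.array([-.5*np.cos(psi),-.5*np.sin(psi),.75**.5]); y=np.array([-np.sin(psi),np.cos(psi),0]); return np.cross(y,z),y,z
def model(p):
    G=p[:3]; x,y,z=frame(p[3]); C=G-p[5]*z
    return {'wheel_grip':G,'tab_hole':C+.122*(np.cos(p[4])*x+np.sin(p[4])*y),'lock_hole':C+.122*x-.01*z}
def fit(obs,p0=(.493,.195,.18,.35,1.,.03)):
    # obs: (thing,cal,uv,w)
    r=lambda p:np.concatenate([w*(proj(c,model(p)[k])-u) for k,c,u,w in obs])
    return least_squares(r,p0,loss='soft_l1')
E
python3 - <<'E'
from fit import *
import pickle
P=[pickle.load(open(f+'.pkl','rb')) for f in 'cd']
cs,ct=viewer.calibration('side'),viewer.calibration('top')
ob=[]
for P_,w in zip(P,(.3,1)):
    for k in('wheel_grip','tab_hole','lock_hole'): ob.append((k,P_[k][0][1],P_[k][0][2],w*(.3 if k=='lock_hole' and w<1 else 1)))
for k,c,u in (('wheel_grip',cs,[244,218]),('wheel_grip',ct,[256,293]),('tab_hole',ct,[206,284.5]),('tab_hole',cs,[229.5,188.5]),('lock_hole',cs,[275.5,184]),('lock_hole',ct,[235,244.5])): ob.append((k,c,np.array(u,float),1))
s=fit(ob); print(s.x.round(4)); m=model(s.x)
for k in m: print(k,m[k].round(4))
for k,c,u,w in ob: print(k,(proj(c,m[k])-u).round(1))
E
```

```text
[0.491  0.1951 0.1754 0.3588 1.0784 0.0421]
wheel_grip [0.491  0.1951 0.1754]
tab_hole [0.5197 0.3207 0.1678]
lock_hole [0.6143 0.2414 0.1913]
wheel_grip [2.1 1.2]
tab_hole [ 0.1 -2.3]
lock_hole [3.8 0.9]
wheel_grip [-0.3 -0.4]
tab_hole [0.7 0.6]
lock_hole [ 0.  -0.7]
wheel_grip [-0.  -0.9]
wheel_grip [-1.1  1.1]
tab_hole [ 0.8 -1.3]
tab_hole [-1.3 -0.2]
lock_hole [-3.  -0.1]
lock_hole [0.8 1.2]
```

Emit:
{"api": "step_arm", "payload": {"moves": [[[-0.43,0.17,-1.2,0.117],[-0.43,0.17,-1.2,0.117],[-0.43,0.17,-1.2,0.117],[-0.43,0.17,-1.2,0.117],[-0.43,0.17,-1.2,0.117],[-0.43,0.17,-1.2,0.117],[-0.43,0.17,-1.2,0.117],[-0.43,0.17,-1.2,0.117],[-0.43,0.17,-1.2,0.117],[-0.43,0.17,-1.2,0.117]]], "grip": 0.55}}

```text
t: 5.22
tool_pos: [0.4903, 0.1955, 0.2614]
tool_rot: [-3.139, 0.116, -0.002]
contact_force: [0.6, 0.3, 0.2]
opening: 0.0382
```

```bash
python3 look2.py e wheel_grip,tab_hole,lock_hole
python3 - <<'E'
from h import *
s=readout.get_obs(); R=Rn.from_rotvec(s['tool_rot']).as_matrix(); print(s['opening'],np.arctan2(R[1,0],R[0,0]))
import pickle; o=pickle.load(open('e.pkl','rb')); c=list(o.values())[0][0][1]; print('grip pred',proj(c,[.491,.1951,.1754]),'tcp',proj(c,s['tool_pos']))
E
```

```text
wheel_grip [([325.0, 246.0], 0.86)]
tab_hole [([351.5, 47.3], 0.78)]
lock_hole [([514.4, 169.8], 0.86)]
5.4167 [0.4906 0.1957 0.2619] [-3.13884694e+00  1.29383258e-01 -1.19806621e-03]
0.038453289528598736 -0.08239339072466483
grip pred [323.4579531  245.76979072] tcp [322.92839035 303.48006181]
```

View pics/e_wrist.png

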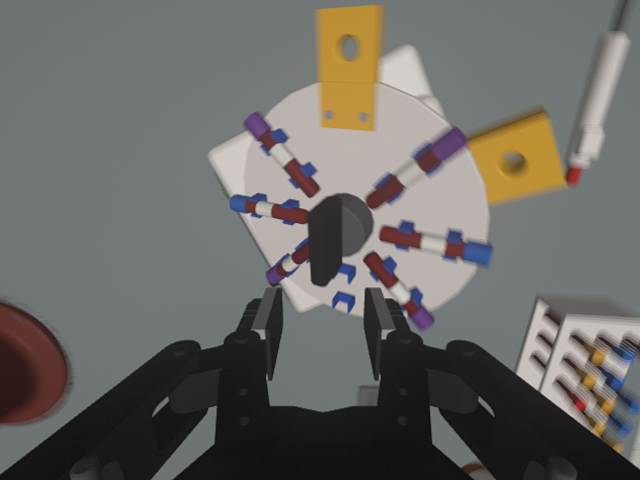

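Emit:
{"api": "step_arm", "payload": {"moves": [[[0,0,-2.5,0],[0,0,-2.5,0],[0,0,-2.0,0],[0,0,-1.3,0],[0,0,-0.7,0],[0,0,-0.3,0],[0,0,0,0]]]}}

```text
t: 6.0
tool_pos: [0.4911, 0.1961, 0.1688]
tool_rot: [-3.139, 0.125, -0.001]
contact_force: [-0.1, 0.2, -0.2]
opening: 0.0382
```

Emit:
{"api": "step_arm", "payload": {"moves": [[[0,0,0,-0.113],[0,0,0,-0.113],[0,0,0,-0.113],[0,0,0,-0.113],[0,0,0,-0.113],[0,0,0,-0.113],[0,0,0,-0.113],[0,0,0,-0.113],[0,0,0,-0.113],[0,0,0,-0.113]]]}}

```text
t: 6.83
tool_pos: [0.4898, 0.1969, 0.1704]
tool_rot: [2.58, -1.792, -0.004]
contact_force: [-6.7, 0.7, 3.2]
opening: 0.0385
```

Emit:
{"api": "step_arm", "payload": {"moves": [[[0,0,0,0],[0,0,0,0],[0,0,0,0],[0,0,0,0],[0,0,0,0],[0,0,0,0]]], "grip": 1, "squeeze": 25}}

```text
t: 7.33
tool_pos: [0.492, 0.1956, 0.1714]
tool_rot: [-2.583, 1.786, -0.005]
contact_force: [-2.5, -4.1, 5.9]
opening: 0.0138
```

```bash
python3 look2.py f wheel_grip,tab_hole,lock_hole
python3 - <<'E'
from h import *
s=readout.get_obs(); R=Rn.from_rotvec(s['tool_rot']).as_matrix(); print(s['opening'],np.arctan2(R[1,0],R[0,0]),s['contact_force'])
E
```

```text
wheel_grip [([323.3, 305.9], 0.58)]
7.5333 [0.4921 0.1956 0.1714] [-2.58345614  1.78549305 -0.00528105]
0.014048297044947956 -1.2094934728691435 [-2.94036381 -3.22114192  6.91500926]
```

View pics/f_wrist.png

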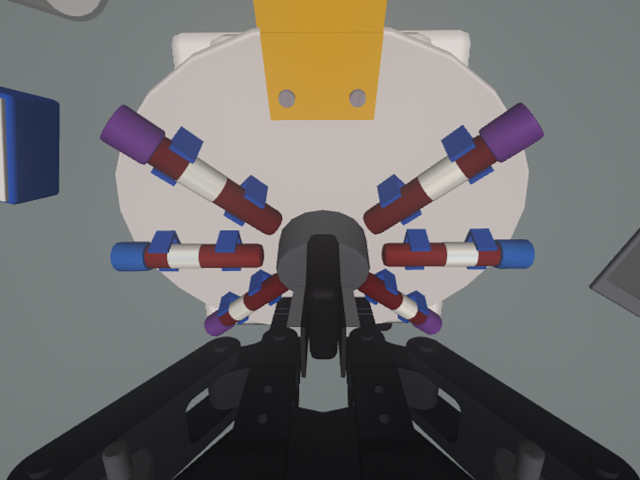

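Emit:
{"api": "step_arm", "payload": {"moves": [[[0,0,0,0],[0,0,0,0],[0,0,1.5,0],[0,0,3.0,0],[1.0,0.4,3.5,0],[2.0,0.8,3.5,0],[2.0,0.8,2.0,0],[0,0,0,0],[0,0,0,0]]], "grip": 0.5}}

```text
t: 8.28
tool_pos: [0.5418, 0.2166, 0.3049]
tool_rot: [-2.583, 1.784, -0.003]
contact_force: [0.2, -0.8, -0.3]
opening: 0.0427
```

```bash
python3 look2.py g wheel_grip,tab_hole,lock_hole
python3 - <<'E'
from fit import *
import cv2
c=viewer.calibration('wrist')
for n,x in model([.491,.1951,.1754,.3588,0,.0421]).items(): print(n,proj(c,x))
im=cv2.imread('pics/g_wrist.png'); cv2.imwrite('pics/g2.png',cv2.resize(im[0:330,160:480],None,fx=1.8,fy=1.8,interpolation=3))
E
```

```text
tab_hole [([327.2, 140.4], 0.74)]
lock_hole [([322.5, 133.3], 0.85)]
8.4833 [0.5394 0.2158 0.301 ] [ 2.58263356 -1.7840881  -0.00373754]
wheel_grip [325.66857639 286.75898904]
tab_hole [326.8250576 137.2646056]
lock_hole [326.75748149 129.72794289]
```

View pics/g2.png

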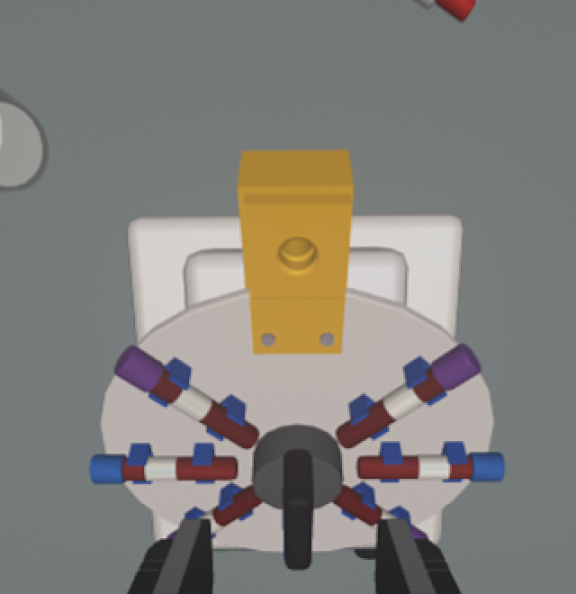

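Emit:
{"api": "step_arm", "payload": {"moves": [[[0,-4.1,0,0.107],[0,-4.1,0,0.107],[0,-4.1,0,0.107],[0,-4.1,0,0.107],[0,-4.1,0,0.107],[0,-4.1,0,0.107],[0,-4.1,0,0.107],[0,-4.1,0,0.107],[0,-4.1,0,0.107],[0,-4.1,0,0.107]]], "grip": 0.4}}

```text
t: 9.32
tool_pos: [0.5393, -0.1954, 0.3019]
tool_rot: [-3.134, 0.21, 0.003]
contact_force: [0.6, 1.1, -0.3]
opening: 0.0514
```

Emit:
{"api": "step_arm", "payload": {"moves": [[[0,-3.0,-1.5,0],[0,-2.8,-1.5,0],[0,-2.0,-1.5,0],[0,0,0,0],[0,0,0,0]]]}}

```text
t: 9.73
tool_pos: [0.539, -0.2718, 0.2554]
tool_rot: [-3.131, 0.221, 0.007]
contact_force: [-0.4, 0.7, 0.6]
opening: 0.0514
```

```bash
python3 look2.py i lock_pin,stand,hex_driver,nut_driver,spare_spindle
python3 - <<'E'
from h import *
import pickle
s=readout.get_obs(); R=Rn.from_rotvec(s['tool_rot']).as_matrix(); print('yaw',np.arctan2(R[1,0],R[0,0]))
b,i=[pickle.load(open(f+'.pkl','rb')) for f in 'bi']
cs,ct=viewer.calibration('side'),viewer.calibration('top')
S={'lock_pin':([372,358],[425,274]),'stand':([356,346],[397,269]),'spare_spindle':([340,314],[377,269])}
for k in S:
    if k not in i: continue
    for n,o in (('wr',b[k]+i[k]),('i+fix',i[k]+[('s',cs,S[k][0],1),('t',ct,S[k][1],1)])): X,e=tri(o); print(k,n,X.round(4),e)
for k,z in(('lock_pin',.05),('hex_driver',.05),('nut_driver',.05),('spare_spindle',.05)):
    if k in i: o_,d=ray(i[k][0][1],i[k][0][2]); print(k,'at z',(o_+d*(z-o_[2])/d[2]).round(4))
im=cv2.imread('pics/i_wrist.png'); m=nets.masks_of('wrist','lock_pin')
for d in m[:2]:print(d['confidence'],d['box'])
E
```

```text
lock_pin [([321.7, 213.9], 0.64)]
stand [([319.6, 137.8], 0.7)]
hex_driver [([321.7, 164.0], 0.61)]
nut_driver [([322.4, 113.7], 0.88)]
spare_spindle [([320.4, 56.4], 0.56)]
10.0333 [ 0.5412 -0.2711  0.2595] [ 3.13336793e+00 -2.15840742e-01  2.53792415e-03]
yaw -0.1375513029548018
lock_pin wr [ 0.5359 -0.2749  0.0552] [0.7, 0.7]
lock_pin i+fix [ 0.5393 -0.2735  0.0466] [4.5, 3.7, 5.7]
stand wr [ 0.546  -0.1997  0.0091] [1.4, 1.4]
stand i+fix [ 0.552  -0.1999 -0.0053] [7.6, 5.4, 4.8]
spare_spindle wr [ 0.5563 -0.1287  0.0569] [0.0, 0.0]
spare_spindle i+fix [ 0.5562 -0.1307  0.0545] [2.4, 2.4, 1.5]
lock_pin at z [ 0.5363 -0.2762  0.05  ]
hex_driver at z [ 0.5437 -0.2246  0.05  ]
nut_driver at z [ 0.5512 -0.1771  0.05  ]
spare_spindle at z [ 0.5564 -0.1273  0.05  ]
0.77 [310.9, 202.2, 330.5, 241.1]
```

View pics/i_wrist.png

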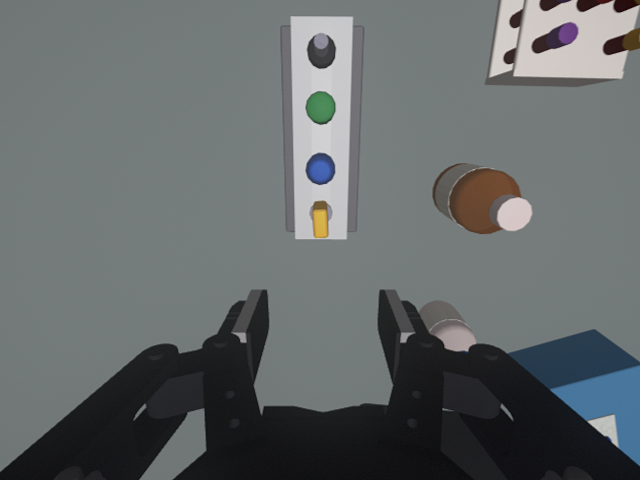

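Emit:
{"api": "step_arm", "payload": {"moves": [[[-0.2,-0.25,-3.5,0],[-0.25,-0.25,-3.5,0],[0,0,-3.5,0],[0,0,-1.5,0],[0,0,0,0],[0,0,0,0]]]}}

```text
t: 10.58
tool_pos: [0.536, -0.2763, 0.1379]
tool_rot: [-3.133, 0.217, 0.002]
contact_force: [0.3, -0.8, 1.0]
opening: 0.0508
```

```bash
python3 look2.py j lock_pin,hex_driver
python3 - <<'E'
from h import *
import pickle
P=[pickle.load(open(f+'.pkl','rb')) for f in 'bij']
k='lock_pin'
for o in (P[1:],P):
  print(tri([p[k][0] for p in o if k in p]))
for d in nets.masks_of('wrist',k)[:1]: print(d['box'])
c=viewer.calibration('wrist')
for z in(0.05,.056,.1): print(proj(c,[.536,-.276,z]))
s=[readout.get_obs()['tool_pos'] for _ in range(3)]; print(s)
E
```

```text
lock_pin [([321.0, 242.8], 0.59)]
hex_driver [([320.4, 171.4], 0.77)]
10.7333 [ 0.5377 -0.2777  0.1413] [ 3.13163613 -0.21751174  0.00652401]
(array([ 0.53506494, -0.27887126,  0.03793086]), [0.8, 0.8])
(array([ 0.53550148, -0.27503254,  0.05127475]), [0.5, 1.2, 0.7])
[305.7, 225.5, 335.6, 291.7]
[319.46791723 240.87096355]
[319.41449067 243.47370025]
[318.92886224 267.13165312]
[array([ 0.53766507, -0.27771744,  0.14127749]), array([ 0.53766507, -0.27771744,  0.14127749]), array([ 0.53766507, -0.27771744,  0.14127749])]
```

Emit:
{"api": "step_arm", "payload": {"moves": [[[0,0,-3.0,0],[0,0,-2.5,0],[0,0,-1.6,0],[0,0,0,0],[0,0,0,0]]]}}

```text
t: 11.2
tool_pos: [0.5364, -0.277, 0.0679]
tool_rot: [3.134, -0.218, 0.0]
contact_force: [0.4, -0.3, 0.5]
opening: 0.0511
```

Emit:
{"api": "step_arm", "payload": {"moves": [[[0,0,0,0],[0,0,0,0],[0,0,0,0],[0,0,0,0],[0,0,0,0]]], "grip": 1, "squeeze": 35}}

```text
t: 11.62
tool_pos: [0.5367, -0.2776, 0.0693]
tool_rot: [3.133, -0.218, 0.002]
contact_force: [-2.2, 0.8, 5.2]
opening: 0.0136
```

Emit:
{"api": "step_arm", "payload": {"moves": [[[0,0,1.0,0],[0,0,2.5,0],[0,0,3.5,0],[0,0,3.8,0],[0,0,3.8,0],[0,0,3.8,0],[0,3.0,2.8,-0.1],[0,4.0,1.0,-0.12],[0,4.1,0.5,-0.12],[0,4.1,0.5,-0.12]]]}}

```text
t: 12.45
tool_pos: [0.5364, -0.1251, 0.3014]
tool_rot: [-3.0, 0.93, -0.006]
contact_force: [1.4, -0.3, -0.2]
opening: 0.0135
```

Emit:
{"api": "step_arm", "payload": {"moves": [[[0,4.1,0.4,-0.076],[0,4.1,0.4,-0.076],[0,4.1,0.4,-0.076],[0,4.1,0.4,-0.076],[0,4.1,0.4,-0.076],[0,4.1,0.4,-0.076],[0,4.1,0.4,-0.076],[0,4.1,0.4,-0.076],[0,0,0,0],[0,0,0,0]]]}}

```text
t: 13.28
tool_pos: [0.5358, 0.2037, 0.3318]
tool_rot: [-2.594, 1.771, -0.001]
contact_force: [0.5, -1.1, -1.1]
opening: 0.0137
```

```bash
python3 look2.py k wheel_grip,tab_hole,lock_hole,lock_pin
python3 - <<'E'
from fit import *
import pickle
P={f:pickle.load(open(f+'.pkl','rb')) for f in 'gk'}
for k in('tab_hole','lock_hole'):
    if k in P['k']: print(k,tri([P[f][k][0] for f in 'gk']))
s=readout.get_obs(); R=Rn.from_rotvec(s['tool_rot']).as_matrix(); print('yaw',np.arctan2(R[1,0],R[0,0]),s['opening'])
E
```

```text
wheel_grip [([313.5, 266.3], 0.64)]
tab_hole [([314.2, 124.6], 0.61)]
lock_hole [([316.2, 120.1], 0.83)]
lock_pin [([321.7, 279.2], 0.71)]
13.5333 [0.5364 0.2003 0.331 ] [ 2.58890415e+00 -1.77934270e+00  5.42763424e-05]
tab_hole (array([0.61099365, 0.23986343, 0.21963381]), [0.1, 0.1])
lock_hole (array([0.61506403, 0.24337837, 0.13077632]), [1.6, 1.6])
yaw -1.2042972075721652 0.013313855403035504
```

View pics/k_wrist.png

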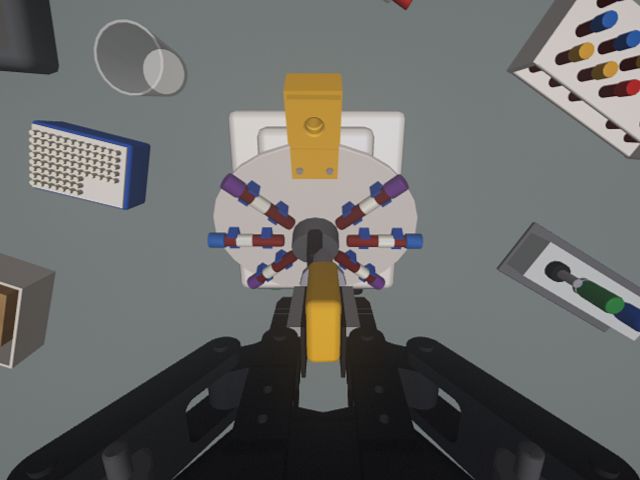

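```bash
cat > refit.py <<'E'
from fit import *
import pickle
P={f:pickle.load(open(f+'.pkl','rb')) for f in 'degk'}
ob=[]
for f,p in P.items():
    for k in('wheel_grip','tab_hole','lock_hole'):
        if k in p: ob.append((k,p[k][0][1],p[k][0][2],1.,0 if f in 'gk' else 1,f))
for c in('side','top'):
    cal=viewer.calibration(c); viewer.get_image(c)
    for k in('tab_hole','lock_hole'):
        for d in nets.pinpoint(c,k)[:1]: ob.append((k,cal,np.array(d['at']),1.,0,c)); print(c,k,d['at'],d['confidence'])
def mm(q,th): return model([*q[:4],q[5] if th==0 else q[4],q[6]])
r=lambda q:np.concatenate([w*(proj(c,mm(q,th)[k])-u) for k,c,u,w,th,_ in ob])
s=least_squares(r,[.491,.195,.175,.3588,1.078,0,.042],loss='soft_l1'); print(s.x.round(4))
m=mm(s.x,0)
for k in m: print(k,m[k].round(4))
for k,c,u,w,th,f in ob: print(f,k,(proj(c,mm(s.x,th)[k])-u).round(1))
E
python3 refit.py
```

```text
side tab_hole [270.2, 186.4] 0.7
side lock_hole [272.8, 180.7] 0.91
top tab_hole [233.7, 247.3] 0.79
top lock_hole [232.4, 243.0] 0.57
[ 0.4909  0.1956  0.1762  0.3571  1.0978 -0.0019  0.0435]Traceback (most recent call last):
  File "refit.py", line 16, in <module>
    for k in m: print(k,m[k].round(4))
                        ^^^^^^^^^^
AttributeError: 'list' object has no attribute 'round'. Did you mean: 'count'?
```

Emit:
{"api": "step_arm", "payload": {"moves": [[[2.0,1.0,0,0],[2.0,1.0,0,0],[2.0,1.0,-1.0,0],[1.6,0.9,-2.0,0],[0,0,-1.8,0],[0,0,-1.3,0],[0,0,0,0],[0,0,0,0]]]}}

```text
t: 14.5
tool_pos: [0.6117, 0.2402, 0.2695]
tool_rot: [2.589, -1.777, -0.002]
contact_force: [0.3, 1.5, -0.1]
opening: 0.0135
```

```bash
python3 look2.py l tab_hole,lock_hole,lock_pin
python3 - <<'E'
from h import *
c=viewer.calibration('wrist'); s=readout.get_obs(); print(s['contact_force'])
p=s['tool_pos']
print('hole',proj(c,[.6103,.2401,.1995]),'nose',proj(c,p-np.array([0,0,.0605])),'pin org',proj(c,p-np.array([0,0,.0185])))
im=cv2.imread('pics/l_wrist.png'); cv2.imwrite('pics/l2.png',cv2.resize(im[130:430,170:490],None,fx=1.8,fy=1.8,interpolation=3))
E
```

```text
tab_hole [([321.8, 255.7], 0.68)]
lock_pin [([321.7, 280.8], 0.71)]
14.7 [0.6126 0.2406 0.2722] [-2.58874034  1.77594698 -0.00298078]
[-0.13352562  0.28306415 -0.60011666]
hole [322.38938147 255.25645563] nose [322.96017892 258.41149101] pin org [322.88320093 286.75441831]
```

View pics/l2.png

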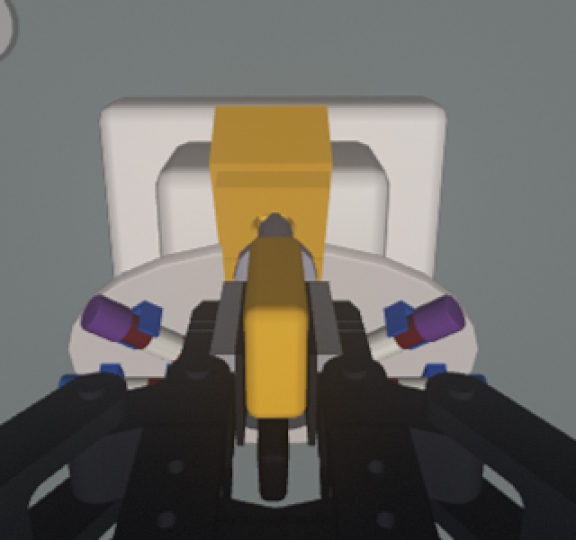

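Emit:
{"api": "step_arm", "payload": {"moves": [[[0,0,-0.4,0],[0,0,-0.3,0],[0,0,-0.3,0],[0,0,0,0],[0,0,0,0]]]}}

```text
t: 15.12
tool_pos: [0.6132, 0.2408, 0.2657]
tool_rot: [-2.587, 1.774, -0.006]
contact_force: [-4.2, -1.4, 13.3]
opening: 0.0135
```

Emit:
{"api": "step_arm", "payload": {"moves": [[[0,0,-0.2,0],[0,0,-0.2,0],[0,0,0,0],[0,0,0,0]]]}}

```text
t: 15.45
tool_pos: [0.614, 0.241, 0.2653]
tool_rot: [-2.585, 1.773, -0.01]
contact_force: [-5.5, -2.4, 22.2]
opening: 0.0133
```

Emit:
{"api": "step_arm", "payload": {"moves": [[[0,0,0.6,0],[0,0,0.4,0],[0,0,0,0],[0,0,0,0]]]}}

```text
t: 15.78
tool_pos: [0.612, 0.2405, 0.2654]
tool_rot: [2.59, -1.777, -0.001]
contact_force: [-0.2, 0.1, 2.2]
opening: 0.0135
```

```bash
python3 look2.py n tab_hole,lock_pin
python3 - <<'E'
from h import *
c=viewer.calibration('wrist'); s=readout.get_obs(); print(s['contact_force'])
p=s['tool_pos']
print('hole',proj(c,[.6103,.2401,.1995]),'nose',proj(c,p-np.array([0,0,.0605])))
im=cv2.imread('pics/n_wrist.png'); a=cv2.resize(im[210:330,260:380],None,fx=5,fy=5,interpolation=3)
viewer.get_image('side'); o=viewer.get_image('side'); cs=viewer.calibration('side'); print('side hole',proj(cs,[.6103,.2401,.1995]),'nose',proj(cs,p-np.array([0,0,.0605])),'org',proj(cs,p-np.array([0,0,.0185])))
for d in nets.pinpoint('side','lock_pin')[:1]: print(d)
b=cv2.resize(o[120:220,240:280],None,fx=5,fy=6,interpolation=3); cv2.imwrite('pics/n2.png',np.hstack([a,b[:600]]))
E
```

```text
tab_hole [([324.5, 257.6], 0.73)]
lock_pin [([325.1, 280.9], 0.66)]
15.9333 [0.612  0.2404 0.2653] [ 2.58982829e+00 -1.77652909e+00 -1.30111126e-03]
[-0.62937485  0.1358476   1.32062047]
hole [322.61377788 257.53176542] nose [323.02159253 258.04144167]
side hole [271.46966883 182.49001579] nose [271.82434512 180.7183417 ] org [271.15514099 168.99384126]
{'at': [272.3, 168.2], 'confidence': 0.46}
```

View pics/n2.png

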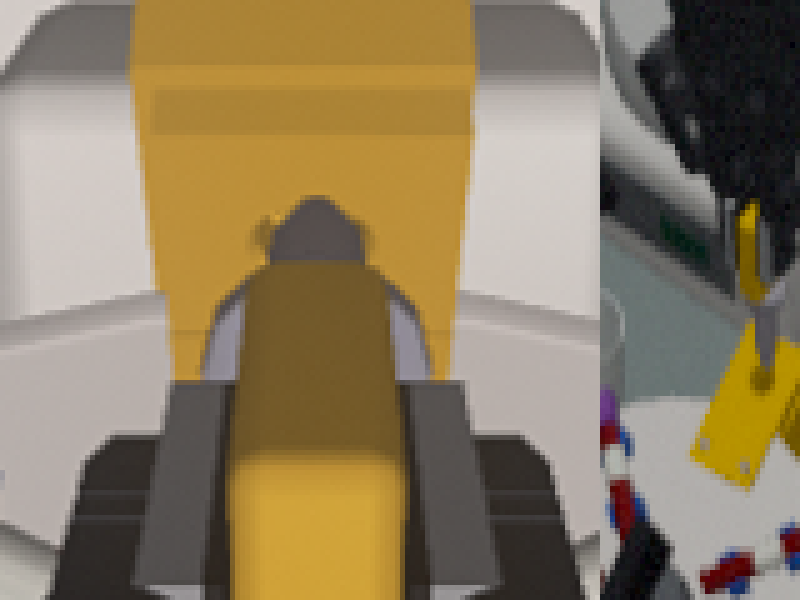

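Emit:
{"api": "step_arm", "payload": {"moves": [[[-0.3,-0.1,0.1,0],[0,0,-0.3,0],[0,0,-0.3,0],[0,0,0,0],[0,0,0,0]]]}}

```text
t: 16.5
tool_pos: [0.6088, 0.2395, 0.2603]
tool_rot: [2.59, -1.776, -0.002]
contact_force: [0.7, 0.5, -0.6]
opening: 0.0132
```

Nose went 5 mm lower with no force: it is entering the hole. Continue gently.

Emit:
{"api": "step_arm", "payload": {"moves": [[[0,0,-0.3,0],[0,0,-0.3,0],[0,0,0,0],[0,0,0,0]]]}}

```text
t: 16.83
tool_pos: [0.6083, 0.2393, 0.2545]
tool_rot: [2.589, -1.776, -0.003]
contact_force: [-5.1, -2.3, 1.9]
opening: 0.0134
```

Emit:
{"api": "step_arm", "payload": {"moves": [[[-0.38,-0.14,0,0],[-0.38,-0.14,-0.04,0],[-0.38,-0.14,-0.05,0],[-0.38,-0.14,-0.08,0],[0,0,0,0],[0,0,0,0]]], "squeeze": 22}}

```text
t: 17.33
tool_pos: [0.5946, 0.2341, 0.2544]
tool_rot: [-2.589, 1.776, -0.003]
contact_force: [4.5, 1.2, 2.2]
opening: 0.0132
```

Emit:
{"api": "step_arm", "payload": {"moves": [[[-0.37,-0.14,-0.1,0],[-0.37,-0.14,-0.12,0],[-0.36,-0.13,-0.14,0],[-0.35,-0.13,-0.15,0],[-0.34,-0.13,-0.18,0],[-0.34,-0.13,-0.19,0],[0,0,0,0],[0,0,0,0]]]}}

```text
t: 18.0
tool_pos: [0.5727, 0.2259, 0.2457]
tool_rot: [-2.59, 1.777, -0.001]
contact_force: [2.4, 1.4, 4.9]
opening: 0.0134
```

Run:
```python
from h import *
s=readout.get_obs(); p=s['tool_pos']; print(s['contact_force'],p,s['opening'])
g=p+np.array([0,0,.019]); h=np.array([.6103,.2401,.1995]); d=g-h; u=np.array([.937,.35,0])
print('grasp rel hole: downhill',-d@u,'up',d[2],'angle',np.degrees(np.arctan2(-d@u,d[2])),'dist',np.linalg.norm(d))
w=viewer.get_image('wrist'); o=viewer.get_image('side')
a=cv2.resize(w[170:350,220:420],(500,450),interpolation=3); b=cv2.resize(o[120:220,230:290],(270,450),interpolation=3)
cv2.imwrite('pics/p.png',np.hstack([a,b]))
```

```text
[2.3747437  1.40599037 4.9467606 ] [0.57269844 0.22590913 0.24572194] 0.013419715436715421
grasp rel hole: downhill 0.04019946682855548 up 0.0652219439655009 angle 31.647554430600916 dist 0.07661044399689415
```

View pics/p.png

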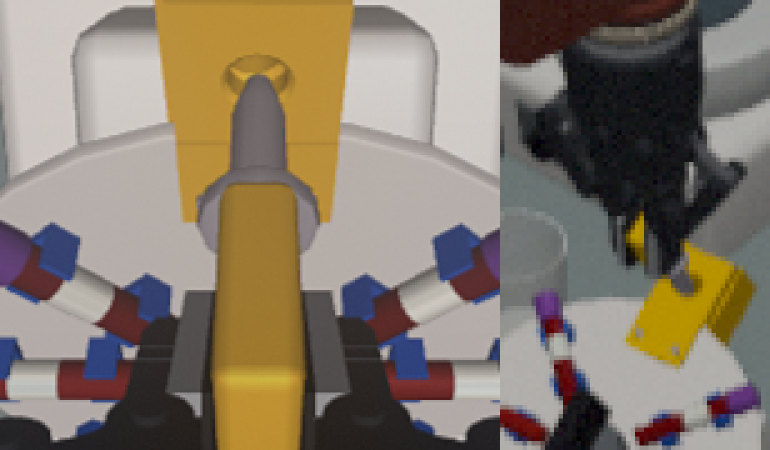

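Emit:
{"api": "step_arm", "payload": {"moves": [[[0.18,0.07,0.1,0],[0.19,0.07,-0.35,0],[0.19,0.07,-0.35,0],[0.19,0.07,-0.35,0],[0,0,0,0],[0,0,0,0]]], "squeeze": 30}}

```text
t: 18.6
tool_pos: [0.5806, 0.229, 0.2341]
tool_rot: [-2.59, 1.777, 0.0]
contact_force: [4.0, 2.5, 0.1]
opening: 0.0132
```

```bash
cat > st.py <<'E'
from h import *
s=readout.get_obs(); p=s['tool_pos']; g=p+np.array([0,0,.019]); d=g-np.array([.6103,.2401,.1995])
z=np.array([-.4684,-.1748,.866]); x=np.array([.8115,.3027,.5]); y=np.cross(z,x)
f=s['contact_force']; print('t',s['t'],'grasp along/uphill/side mm',(np.array([d@z,d@x,d@y])*1e3).round(1),'F',np.array([f@z,f@x,f@y]).round(1),s['opening'],s['wrist_torque'])
E
python3 st.py
```

```text
t 18.6 grasp along/uphill/side mm [62.3 -0.7 -0. ] F [-2.2  4.   0.9] 0.013177835146627723 [ 0.53217376 -1.04709978 -0.00767169]
```

Emit:
{"api": "step_arm", "payload": {"moves": [[[0.19,0.07,-0.35,0],[0.19,0.07,-0.35,0],[0.19,0.07,-0.35,0],[0,0,0,0],[0,0,0,0]]]}}

```text
t: 19.02
tool_pos: [0.5861, 0.2315, 0.2238]
tool_rot: [-2.59, 1.776, 0.001]
contact_force: [3.6, 3.4, 0.3]
opening: 0.0135
```

```bash
python3 st.py
```

```text
t 19.0167 grasp along/uphill/side mm [50.3 -0.6  0.4] F [-2.   4.1  2. ] 0.013490082708139891 [ 0.92846902 -0.87620961  0.06494307]
```

Emit:
{"api": "step_arm", "payload": {"moves": [[[0.19,0.07,-0.35,0],[0.19,0.07,-0.35,0],[0.14,0.05,-0.26,0],[0,0,0,0],[0,0,0,0]]]}}

```text
t: 19.43
tool_pos: [0.5904, 0.2332, 0.2157]
tool_rot: [2.591, -1.776, -0.003]
contact_force: [-4.2, 2.6, 7.2]
opening: 0.0133
```

```bash
python3 st.py
```

```text
t 19.4333 grasp along/uphill/side mm [41.  -0.7  0.5] F [7.8 1.  3.9] 0.01331435842530773 [0.76459541 0.24593499 0.1325076 ]
```

Emit:
{"api": "step_arm", "payload": {"moves": [[[0.1,0.035,-0.18,0],[0.1,0.035,-0.18,0],[0.05,0.02,-0.1,0],[0,0,0,0],[0,0,0,0]]]}}

```text
t: 19.85
tool_pos: [0.5909, 0.2334, 0.2151]
tool_rot: [2.587, -1.773, -0.007]
contact_force: [-18.8, -3.5, 23.7]
opening: 0.0134
```

```bash
python3 st.py
```

```text
t 19.85 grasp along/uphill/side mm [40.2 -0.4  0.5] F [30.  -4.5  3.4] 0.013401727901633841 [-0.06016577  2.60787805  0.11472566]
```

Emit:
{"api": "step_arm", "payload": {"moves": [[[-0.12,-0.05,0.22,0],[-0.04,-0.01,0.08,0],[0,0,0,0]]]}}

```text
t: 20.1
tool_pos: [0.5907, 0.2333, 0.215]
tool_rot: [2.59, -1.775, -0.004]
contact_force: [-7.3, 1.5, 11.3]
opening: 0.0135
```

Emit:
{"api": "step_arm", "payload": {"moves": [[[0,0,0,0],[0,0,0,0],[0,0,0,0],[0,0,0,0],[0,0,2.0,0],[0,0,3.0,0],[0,0,3.0,0],[0,0,0,0],[0,0,0,0]]], "grip": 0.5}}

```text
t: 20.85
tool_pos: [0.5931, 0.2331, 0.296]
tool_rot: [-2.588, 1.776, -0.005]
contact_force: [-0.0, 0.4, 0.4]
opening: 0.043
```

```bash
python3 st.py
cat > chk.py <<'E'
from h import *
z=np.array([-.4684,-.1748,.866]); T=np.array([.6103,.2401,.1995])
ob={}
for c in('wrist','side','top'):
    cal=viewer.calibration(c); im=viewer.get_image(c)
    for d in nets.pinpoint(c,'lock_pin')[:1]:
        print(c,np.round(d['at'],1),round(d['confidence'],2),'if home',proj(cal,T).round(1),'5mm out',proj(cal,T+.005*z).round(1)); ob[c]=(c,cal,np.array(d['at']),1)
    for d in nets.masks_of(c,'lock_pin')[:1]:
        m=d['region']; print(c,'mask box',np.round(d['box'],1),'head top home',proj(cal,T+.05*z).round(1))
        if c=='wrist':
            hsv=cv2.cvtColor(im,cv2.COLOR_BGR2HSV); u=int(proj(cal,T)[0])
            r0=int(proj(cal,T)[1]); print('col',u,[(r,hsv[r,u].tolist()) for r in range(r0-24,r0+16,2)])
print(tri(list(ob.values())))
E
python3 chk.py
```

```text
t 20.85 grasp along/uphill/side mm [109.3  41.6  -0.6] F [0.3 0.3 0.4] 0.04297931789967925 [ 0.00687024 -0.04243808  0.04143697]
wrist [322.8 220. ] 0.7 if home [322.4 217.4] 5mm out [322.4 222.1]
wrist mask box [304.7 211.5 336.9 287. ] head top home [321.9 272.1]
col 322 [(193, [20, 174, 174]), (195, [20, 172, 176]), (197, [20, 176, 193]), (199, [20, 176, 191]), (201, [20, 175, 192]), (203, [20, 175, 192]), (205, [20, 175, 192]), (207, [20, 178, 193]), (209, [16, 79, 142]), (211, [167, 18, 127]), (213, [17, 76, 121]), (215, [20, 172, 173]), (217, [20, 171, 172]), (219, [20, 171, 172]), (221, [20, 172, 173]), (223, [20, 171, 173]), (225, [20, 171, 173]), (227, [20, 172, 173]), (229, [20, 171, 173]), (231, [20, 171, 174])]
side [273.6 181.9] 0.45 if home [271.5 182.5] 5mm out [270.9 181.8]
side mask box [262.9 167.5 277.4 190. ] head top home [265.3 175.8]
(array([0.61192278, 0.23752797, 0.20321132]), [3.1, 3.1])
```

Emit:
{"api": "step_arm", "payload": {"moves": [[[-0.6,-0.15,0,0],[0,0,0,0],[0,0,0,0],[0,0,-2.0,0],[0,0,-1.9,0],[0,0,0,0]]], "grip": 1, "squeeze": 20}}

```text
t: 21.8
tool_pos: [0.584, 0.231, 0.2498]
tool_rot: [2.586, -1.774, -0.007]
contact_force: [-0.8, -0.6, -1.1]
opening: -0.0
```

Emit:
{"api": "step_arm", "payload": {"moves": [[[0.1,0.04,-0.2,0],[0.1,0.04,-0.2,0],[0.1,0.04,-0.2,0],[0,0,0,0],[0,0,0,0]]]}}

```text
t: 22.22
tool_pos: [0.5895, 0.2329, 0.2494]
tool_rot: [-2.59, 1.776, -0.002]
contact_force: [0.3, 0.0, 0.7]
opening: 0.0
```

Emit:
{"api": "step_arm", "payload": {"moves": [[[0.05,0.02,-0.15,0],[0.05,0.02,-0.15,0],[0,0,0,0],[0,0,0,0]]]}}

```text
t: 22.55
tool_pos: [0.5904, 0.2331, 0.2489]
tool_rot: [-2.59, 1.776, -0.003]
contact_force: [-4.1, -1.4, 9.0]
opening: -0.0001
```

Emit:
{"api": "step_arm", "payload": {"moves": [[[0.05,0.02,-0.15,0],[0.05,0.02,-0.15,0],[0,0,0,0],[0,0,0,0]]]}}

```text
t: 22.88
tool_pos: [0.5909, 0.2333, 0.2487]
tool_rot: [-2.59, 1.777, -0.003]
contact_force: [-11.1, -4.0, 18.2]
opening: 0.0001
```

Emit:
{"api": "step_arm", "payload": {"moves": [[[0.1,0.03,-0.2,0],[0.05,0.02,-0.1,0],[0,0,0,0],[0,0,0,0]]]}}

```text
t: 23.22
tool_pos: [0.5916, 0.2335, 0.2485]
tool_rot: [2.59, -1.776, 0.002]
contact_force: [-18.8, -7.4, 28.4]
opening: -0.0001
```

Emit:
{"api": "step_arm", "payload": {"moves": [[[-0.2,-0.07,0.5,0],[-0.2,-0.07,1.5,0],[0,0,3.0,0],[0,0,3.0,0],[-2.0,-1.0,3.0,0],[-2.5,-1.0,0,0],[0,0,0,0],[0,0,0,0]]]}}

```text
t: 23.88
tool_pos: [0.5432, 0.2126, 0.3505]
tool_rot: [-2.589, 1.776, -0.002]
contact_force: [0.4, 0.5, -0.1]
opening: 0.0
```

```bash
python3 chk.py; python3 look2.py z tab_hole,lock_hole,wheel_grip,lock_pin
python3 - <<'E'
from h import *
T=np.array([.6103,.2401,.1995]); z=np.array([-.4684,-.1748,.866]); x=np.array([.8115,.3027,.5])
c=viewer.calibration('wrist'); im=viewer.get_image('wrist'); hsv=cv2.cvtColor(im,cv2.COLOR_BGR2HSV)
for e in(0,.003,.006): print(e,'collar uphill edge bottom',proj(c,T+.012*x+e*z).round(1),'top',proj(c,T+.012*x+(e+.006)*z).round(1),'head top uphill',proj(c,T+.014*x+(e+.05)*z).round(1))
r=int(proj(c,T+.012*x)[1]); u=int(round(proj(c,T+.012*x)[0])); print(u,[(k,*hsv[k,u].tolist()) for k in range(r-6,r+14)])
for d in nets.masks_of('wrist','lock_pin')[:1]: print(d['box'])
E
```

```text
wrist [322.2 142.1] 0.8 if home [321.2 139.1] 5mm out [321.2 142.4]
wrist mask box [309.1 128.1 331.5 194. ] head top home [320.6 175.5]
col 321 [(115, [20, 175, 178]), (117, [20, 177, 190]), (119, [20, 177, 189]), (121, [20, 177, 189]), (123, [20, 177, 189]), (125, [20, 177, 190]), (127, [20, 176, 191]), (129, [20, 136, 156]), (131, [18, 77, 129]), (133, [20, 173, 171]), (135, [20, 171, 170]), (137, [20, 170, 171]), (139, [20, 170, 171]), (141, [20, 170, 171]), (143, [20, 172, 172]), (145, [20, 171, 173]), (147, [20, 171, 173]), (149, [20, 169, 173]), (151, [20, 170, 174]), (153, [19, 169, 175])]
side [271.4 185.4] 0.49 if home [271.5 182.5] 5mm out [270.9 181.8]
top [236.2 246.4] 0.35 if home [235.6 247. ] 5mm out [235.6 247.8]
top mask box [384.6 265.7 394.7 274.4] head top home [235.6 255.4]
(array([0.60992093, 0.23944082, 0.19036243]), [2.1, 0.9, 2.8])
tab_hole [([320.6, 138.3], 0.85)]
lock_hole [([318.4, 134.6], 0.69)]
wheel_grip [([322.0, 268.0], 0.59)]
lock_pin [([315.9, 140.6], 0.63)]
24.5833 [0.5436 0.2127 0.3494] [ 2.59075302e+00 -1.77695002e+00 -6.74265534e-05]
0 collar uphill edge bottom [321.3 126.1] top [321.2 129.9] head top uphill [320.6 159.8]
0.003 collar uphill edge bottom [321.3 128. ] top [321.2 131.9] head top uphill [320.6 162.3]
0.006 collar uphill edge bottom [321.2 129.9] top [321.2 133.9] head top uphill [320.5 164.8]
321 [(120, 20, 178, 189), (121, 20, 176, 190), (122, 20, 177, 190), (123, 20, 178, 189), (124, 20, 177, 190), (125, 20, 176, 190), (126, 20, 177, 189), (127, 20, 176, 191), (128, 20, 179, 192), (129, 20, 162, 168), (130, 6, 31, 130), (131, 14, 42, 104), (132, 19, 164, 160), (133, 20, 172, 173), (134, 20, 171, 170), (135, 20, 171, 171), (136, 20, 171, 170), (137, 20, 171, 171), (138, 20, 170, 171), (139, 20, 170, 171)]
[307.6, 127.7, 332.2, 193.2]
```

Emit:
{"api": "step_arm", "payload": {"moves": [[[2.9,1.2,0,0],[2.9,1.2,0,0],[2.9,1.2,0,0],[2.9,1.2,0,0],[0,0,-2.0,0],[0,0,-2.0,0],[0,0,0,0],[0,0,0,0]]]}}

```text
t: 25.35
tool_pos: [0.6589, 0.2605, 0.3075]
tool_rot: [2.588, -1.775, -0.004]
contact_force: [0.2, -0.5, -0.7]
opening: -0.0001
```

Run:
```python
from h import *
T=np.array([.6103,.2401,.1995]); z=np.array([-.4684,-.1748,.866]); x=np.array([.8115,.3027,.5]); y=np.cross(z,x)
c=viewer.calibration('wrist'); im=viewer.get_image('wrist'); cv2.imwrite('pics/u.png',im); hsv=cv2.cvtColor(im,cv2.COLOR_BGR2HSV)
P=lambda a,b,e: proj(c,T+a*x+b*y+e*z).round(1).tolist()
print('tab end +20..30',P(.02,0,0),P(.03,0,0),'edges y',P(0,.02,0),P(0,-.02,0))
for e in(0,.003,.006): print(e,'rim bottom',P(.012,0,e),'rim top',P(.012,0,e+.006),'head uphill base/top',P(.014,0,e+.006),P(.014,0,e+.05))
r,u=int(P(.012,0,0)[1]),int(round(P(.012,0,0)[0]))
for cc in(u,u+8,u+20): print('col',cc,' '.join(f'{k}:{hsv[k,cc][1]}/{hsv[k,cc][2]}' for k in range(max(0,r-40),min(479,r+24))))
s=readout.get_obs(); print(s['tool_pos'],s['contact_force'])
for k in('lock_pin',): print([ (d['at'],d['confidence']) for d in nets.pinpoint('wrist',k)[:1]],[d['box'] for d in nets.masks_of('wrist',k)[:1]])
```

```text
tab end +20..30 [325.3, 282.5] [325.4, 275.0] edges y [300.9, 296.0] [349.0, 296.5]
0 rim bottom [325.1, 288.2] rim top [325.1, 294.5] head uphill base/top [325.1, 293.1] [325.0, 346.5]
0.003 rim bottom [325.1, 291.3] rim top [325.1, 297.8] head uphill base/top [325.1, 296.4] [325.0, 350.7]
0.006 rim bottom [325.1, 294.5] rim top [325.1, 301.1] head uphill base/top [325.1, 299.7] [325.0, 354.9]
col 325 248:168/172 249:166/172 250:168/172 251:165/173 252:169/171 253:167/173 254:168/173 255:169/172 256:169/171 257:166/172 258:169/171 259:169/171 260:168/172 261:168/172 262:171/172 263:168/172 264:168/172 265:168/173 266:168/172 267:170/171 268:169/172 269:169/172 270:169/174 271:171/186 272:172/190 273:172/190 274:171/179 275:169/173 276:171/172 277:171/172 278:171/171 279:170/171 280:171/172 281:170/171 282:170/178 283:173/187 284:174/190 285:175/195 286:149/111 287:53/53 288:44/52 289:49/52 290:52/54 291:44/52 292:54/52 293:44/52 294:44/52 295:50/51 296:45/51 297:50/51 298:45/51 299:50/51 300:40/51 301:42/49 302:42/49 303:42/49 304:43/47 305:42/49 306:47/49 307:43/48 308:43/48 309:43
[... 870 characters left out ...]
/173 258:168/172 259:166/172 260:167/173 261:165/173 262:168/172 263:166/172 264:168/173 265:168/172 266:168/172 267:168/172 268:168/172 269:169/171 270:169/177 271:170/187 272:173/189 273:173/189 274:170/179 275:168/173 276:169/172 277:171/172 278:169/172 279:169/172 280:168/172 281:170/170 282:170/179 283:172/187 284:171/189 285:172/188 286:174/188 287:173/187 288:172/188 289:174/188 290:172/188 291:174/188 292:175/188 293:174/188 294:174/188 295:174/189 296:175/195 297:135/102 298:11/46 299:34/52 300:35/51 301:34/52 302:35/51 303:30/51 304:30/51 305:30/51 306:35/51 307:36/50 308:23/55 309:19/54 310:26/49 311:36/50
[0.65936927 0.26061554 0.30968964] [0.50877033 0.72048408 0.28699004]
[] []
```

Emit:
{"api": "step_arm", "payload": {"moves": [[[0,0,0,0],[0,0,0,0],[0,0,0,0],[0,0,0,0],[0,0,0,0],[0,0,0,0]]], "grip": 0.2}}

```text
t: 26.0
tool_pos: [0.6595, 0.2607, 0.3095]
tool_rot: [-2.591, 1.777, -0.0]
contact_force: [0.2, -0.7, -0.9]
opening: 0.0679
```

Run:
```python
from h import *
T=np.array([.6103,.2401,.1995]); z=np.array([-.4684,-.1748,.866]); x=np.array([.8115,.3027,.5]); y=np.cross(z,x)
c=viewer.calibration('wrist'); im=viewer.get_image('wrist'); hsv=cv2.cvtColor(im,cv2.COLOR_BGR2HSV)
P=lambda a,b,e: proj(c,T+a*x+b*y+e*z).round(1).tolist()
for e in(0,.003,.006): print(e,'rim bottom',P(.012,0,e),'rim top',P(.012,0,e+.006),'head top uphill/downhill',P(.014,0,e+.05),P(-.014,0,e+.05),'collar sides at e+3mm',P(0,.012,e+.003),P(0,-.012,e+.003))
print('tab end20',P(.02,0,0))
for cc in(318,325,332): print('col',cc,' '.join(f'{k}:{hsv[k,cc][1]}/{hsv[k,cc][2]}' for k in range(268,312)))
print([ (d['at'],d['confidence']) for d in nets.pinpoint('wrist','lock_pin')[:1]],[d['box'] for d in nets.masks_of('wrist','lock_pin')[:1]])
for r in range(284,330,3): print(r,''.join('Y' if s>120 else ('#' if v<70 else 'g') for h,s,v in hsv[r,285:365]))
```

```text
0 rim bottom [325.0, 288.3] rim top [325.0, 294.6] head top uphill/downhill [324.8, 346.1] [324.4, 362.0] collar sides at e+3mm [310.4, 299.3] [339.2, 299.6]
0.003 rim bottom [325.0, 291.4] rim top [325.0, 297.8] head top uphill/downhill [324.8, 350.2] [324.4, 365.8] collar sides at e+3mm [310.2, 302.4] [339.3, 302.7]
0.006 rim bottom [325.0, 294.6] rim top [325.0, 301.1] head top uphill/downhill [324.8, 354.3] [324.3, 369.8] collar sides at e+3mm [310.1, 305.6] [339.4, 305.9]
tab end20 [325.1, 282.6]
col 318 268:169/171 269:167/169 270:169/169 271:172/184 272:172/187 273:171/188 274:170/181 275:169/171 276:168/170 277:168/170 278:169/171 279:168/170 280:167/170 281:168/170 282:169/173 283:171/185 284:172/188 285:173/187 286:173/186 287:172/187 288:172/187 289:172/187 290:174/189 291:180/193 292:65/129 293:14/109 294:18/116 295:17/121 296:16/128 297:86/119 298:164/152 299:170/168 300:167/169 301:170/169 302:169/169 303:169/169 304:170/168 305:170/169 306:169/169 307:170/169 308:169/169 309:170/170 310:169/169 311:168/170
col 325 268:168/170 269:168/170 270:168/168 271:171/185 272:172
[... 1701 characters left out ...]
YYgggggggggggggggggg
308 gggggggggggggggggYYYYYYYYYYgggYYYYYYYYYYYYYYYYYgggYYYYYYYYYYYYgggggggggggggggggg
311 gggggggggggggggggYYYYYYYYYYYYYYYYYYYYYYYYYYYYYYYYYYYYYYYYYYYYggggggggggggggggggg
314 gggggggggggggggggYYYYYYYYYYYYYYYYYYYYYYYYYYYYYYYYYYYYYYYYYYYYggggggggggggggggggg
317 gggggggggggggggggYYYYYYYYYYYYYYYYYYYYYYYYYYYYYYYYYYYYYYYYYYYYggggggggggggggggggg
320 gggggggggggggggggYYYYYYYYYYYYYYYYYYYYYYYYYYYYYYYYYYYYYYYYYYYgggggggggggggggggggg
323 ggggggggggggggggggYYYYggggggYYYYYYYYYYYYYYYYYYYYYYgggggggYYYgggggggggggggggggggg
326 ggggggggggggggggggYYYYYYYYYYYYYYYYYYYYYYYYYYYYYYYYYYYYYYYYYYgggggggggggggggggggg
329 gggggggggggggggggggggggggggggYYYYYYYYYYYYYYYYYYYgggggggggggggggggggggggggggggggg
```

Run:
```python
from h import *
import pickle
T=np.array([.6103,.2401,.1995]); z=np.array([-.4684,-.1748,.866]); x=np.array([.8115,.3027,.5])
def onplane(c,u,v,e=0):
    o,d=ray(c,[u,v]); q=o+d*(((T+e*z)-o)@z)/(d@z); return round((q-T)@x*1e3,1)
for f in 'gk':
    c=pickle.load(open(f+'.pkl','rb'))['lock_hole'][0][1]; im=cv2.imread(f'pics/{f}_wrist.png'); g=cv2.cvtColor(im,cv2.COLOR_BGR2GRAY)
    u=int(round(proj(c,T)[0])); u={'g':325,'k':314}[f]; r=int(proj(c,T)[1])
    print(f,u,' '.join(f'{k}:{g[k,u]}({onplane(c,u,k)})' for k in range(r-36,r+18)))
c=viewer.calibration('wrist'); print('now tab end',onplane(c,325,282.6),'rim',onplane(c,325,291.0))
```

```text
g 325 104:146(26.9) 105:147(26.2) 106:146(25.5) 107:142(24.8) 108:136(24.2) 109:134(23.5) 110:134(22.8) 111:134(22.1) 112:135(21.4) 113:141(20.7) 114:147(20.0) 115:146(19.3) 116:148(18.6) 117:148(17.9) 118:148(17.2) 119:147(16.4) 120:148(15.7) 121:148(15.0) 122:147(14.3) 123:148(13.5) 124:148(12.8) 125:147(12.1) 126:148(11.3) 127:148(10.6) 128:149(9.8) 129:148(9.1) 130:150(8.3) 131:137(7.5) 132:117(6.8) 133:127(6.0) 134:135(5.2) 135:135(4.5) 136:135(3.7) 137:134(2.9) 138:134(2.1) 139:134(1.3) 140:133(0.5) 141:132(-0.3) 142:150(-1.1) 143:171(-1.9) 144:171(-2.7) 145:151(-3.5) 146:137(-4.3) 147:135(-5.1) 148:135(-6.0) 149:139(-6.8) 150:165(-7.6) 151:175(-8.5) 152:172(-9.3) 153:156(-10.2) 154:150(-11.0) 155:148(-11.9) 156:150(-12.7) 157:148(-13.6)
k 314 89:133(28.6) 90:136(27.9) 91:144(27.1) 92:147(26.4) 93:148(25.7) 94:142(25.0) 95:135(24.2) 96:133(23.5) 97:134(22.8) 98:133(22.0) 99:139(21.3) 100:145(20.5) 101:147(19.8) 102:147(19.0) 103:146(18.3) 104:147(17.5) 105:147(16.7) 106:147(16.0) 107:147(15.2) 108:147(14.4) 109:148(13.7) 110:147(12.9) 111:149(12.1) 112:148(11.3) 113:148(10.5) 114:149(9.7) 115:147(8.9) 116:150(8.1) 117:106(7.3) 118:127(6.5) 119:136(5.7) 120:135(4.8) 121:135(4.0) 122:135(3.2) 123:134(2.4) 124:136(1.5) 125:134(0.7) 126:133(-0.2) 127:139(-1.0) 128:167(-1.9) 129:174(-2.7) 130:145(-3.6) 131:134(-4.4) 132:134(-5.3) 133:134(-6.2) 134:156(-7.0) 135:172(-7.9) 136:174(-8.8) 137:154(-9.7) 138:148(-10.6) 139:150(-11.5) 140:148(-12.4) 141:148(-13.3) 142:150(-14.2)
now tab end 20.1 rim 8.2
```

Run:
```python
from h import *
import pickle
T=np.array([.6103,.2401,.1995]); z=np.array([-.4684,-.1748,.866]); x=np.array([.8115,.3027,.5])
def onp(c,u,v):
    o,d=ray(c,[u,v]); q=o+d*((T-o)@z)/(d@z); return (q-T)@x*1e3, abs((d@x)/(d@z))
cz=pickle.load(open('z.pkl','rb'))['tab_hole'][0][1]; iz=cv2.imread('pics/z_wrist.png')
cn=viewer.calibration('wrist'); i2=viewer.get_image('wrist'); cv2.imwrite('pics/v.png',i2)
def prof(c,im,lo,hi,u):
    H=cv2.cvtColor(im,cv2.COLOR_BGR2HSV)[:,u-1:u+2].mean(1); print(u,' '.join(f'{k}:{H[k,1]:.0f}/{H[k,2]:.0f}({onp(c,u,k)[0]:.1f})' for k in range(lo,hi)))
prof(cz,iz,98,136,321); prof(cn,i2,278,300,325)
print('tan',onp(cz,321,129)[1],onp(cn,325,291)[1])
```

```text
321 98:175/171(35.1) 99:176/170(34.4) 100:176/170(33.6) 101:176/171(32.8) 102:174/171(32.0) 103:175/171(31.2) 104:175/171(30.4) 105:175/171(29.6) 106:175/170(28.8) 107:178/186(28.0) 108:178/189(27.2) 109:178/189(26.4) 110:176/186(25.6) 111:175/174(24.8) 112:175/171(24.0) 113:174/172(23.2) 114:174/171(22.3) 115:175/174(21.5) 116:177/187(20.7) 117:178/190(19.8) 118:177/189(19.0) 119:177/189(18.1) 120:176/189(17.3) 121:177/189(16.4) 122:177/189(15.6) 123:176/189(14.7) 124:176/189(13.8) 125:177/190(12.9) 126:177/189(12.1) 127:177/190(11.2) 128:179/192(10.3) 129:155/163(9.4) 130:27/129(8.5) 131:35/104(7.6) 132:162/161(6.7) 133:174/172(5.8) 134:173/170(4.9) 135:171/171(4.0)
325 278:168/170(26.4) 279:169/170(25.0) 280:169/170(23.7) 281:169/169(22.3) 282:170/173(21.0) 283:172/185(19.6) 284:172/188(18.2) 285:172/187(16.8) 286:172/188(15.4) 287:172/187(14.0) 288:172/188(12.5) 289:173/188(11.1) 290:177/191(9.6) 291:148/156(8.2) 292:30/122(6.7) 293:16/119(5.2) 294:17/124(3.7) 295:18/126(2.2) 296:14/134(0.7) 297:96/119(-0.9) 298:171/155(-2.4) 299:171/168(-4.0)
tan 0.569794228899368 1.5159818466991002
```

Emit:
{"api": "step_arm", "payload": {"moves": [[[-2.8,-1.1,0,0],[-2.8,-1.1,0,0],[-2.7,-1.1,0,0],[0,0,0,0],[0,0,-2.0,0],[0,0,-2.0,0],[0,0,-1.8,0],[0,0,0,0],[0,0,0,0]]], "grip": 1}}

```text
t: 26.95
tool_pos: [0.5763, 0.2276, 0.2504]
tool_rot: [2.589, -1.776, -0.002]
contact_force: [-0.6, 0.0, 1.5]
opening: -0.0001
```

Emit:
{"api": "step_arm", "payload": {"moves": [[[0.09,0.03,-0.17,0],[0.09,0.03,-0.17,0],[0.09,0.03,-0.17,0],[0.09,0.03,-0.17,0],[0,0,0,0],[0,0,0,0]]]}}

```text
t: 27.45
tool_pos: [0.5802, 0.2289, 0.2447]
tool_rot: [-2.591, 1.777, -0.0]
contact_force: [-0.6, 0.1, -0.5]
opening: -0.0002
```

Emit:
{"api": "step_arm", "payload": {"moves": [[[0.05,0.02,-0.17,0],[0.05,0.02,-0.17,0],[0.05,0.02,-0.17,0],[0,0,0,0],[0,0,0,0]]]}}

```text
t: 27.87
tool_pos: [0.5812, 0.2292, 0.244]
tool_rot: [2.59, -1.777, 0.001]
contact_force: [-10.1, -4.6, 14.3]
opening: 0.0001
```

Emit:
{"api": "step_arm", "payload": {"moves": [[[0.1,0.04,-0.2,0],[0.1,0.04,-0.2,0],[0,0,0,0],[0,0,0,0]]]}}

```text
t: 28.2
tool_pos: [0.5818, 0.2294, 0.2438]
tool_rot: [2.588, -1.775, -0.001]
contact_force: [-22.1, -8.6, 28.6]
opening: -0.0004
```

Emit:
{"api": "step_arm", "payload": {"moves": [[[-0.3,-0.1,0.6,0],[-0.2,-0.1,1.5,0],[0,0,3.0,0],[0,0,3.0,0],[-1.0,-1.0,3.0,0],[0,0,0,0],[0,0,0,0]]]}}

```text
t: 28.78
tool_pos: [0.5696, 0.2183, 0.3503]
tool_rot: [-2.586, 1.775, -0.006]
contact_force: [0.3, -0.3, 0.2]
opening: 0.0001
```

```bash
python3 chk.py | cut -c1-120
python3 - <<'E'
from h import *
s=readout.get_obs(); print(s['t'],s['contact_force'],s['tool_pos'])
print(ctrl.finish_job())
E
```

```text
wrist [316.3 177.8] 0.65 if home [316.4 172. ] 5mm out [316.3 175.5]
wrist mask box [301.8 162.8 328.4 225.5] head top home [315.2 211.3]
col 316 [(148, [20, 172, 172]), (150, [20, 171, 171]), (152, [20, 175, 189]), (154, [20, 174, 190]), (156, [20, 174, 190
side [271.5 183.9] 0.58 if home [271.5 182.5] 5mm out [270.9 181.8]
side mask box [199.6 179.  309.1 290.9] head top home [265.3 175.8]
(array([0.60671639, 0.23750506, 0.19835614]), [1.5, 1.5])
29.2333 [-0.82789653  0.7453849  -0.59052215] [0.56844193 0.21826851 0.34549612]
the job is handed in; nothing more can be done
None
```

I turned the wheel about 1.09 rad clockwise by its grip, which put the tab hole over the lug hole; a wrist picture confirmed it. I then pushed the lock pin through both holes, let go of it, pressed its head twice with the closed fingers and backed off. I handed the job in at 29.2 s, with the arm clear of everything.

**Evidence that the pin is home:**
- It stopped hard along the hole axis at about 30 N while gripped, and again in two presses on the head at 28–37 N.
- The head-top height in both presses matched the home position to within about 1.5 mm.
- A two-view estimate of the collar put it about 0.9 ± 0.7 mm above the tab.

**Checks that disagreed:**
- Single-view wrist readings put the collar 2–3 mm out, and the last wrist reading more (about 8 mm). I took these as picture offset: the wrist camera showed about 3 px of it on the tab hole before the pin went in.
- The grip position at the stop suggested 2–3 mm out, probably because the pin slipped in the pads while being tilted to 30 degrees.

The first try at the hole touched the tab's rim at about 22 N; I backed off, shifted 3 mm and it went in. I never touched the other tools, the rack, bottles, beaker or tip box, but took no final picture of them.

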